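# Tighten a filter holder's retaining ring with a pin spanner

## Task

Take the T-handled pin spanner out of the groove in the tool block and set both its pins fully home in the two holes of the filter holder's retaining ring. Turn the ring clockwise with it until the ring stops, without forcing it, then stand the spanner back upright in its groove and let go. Touch the holder only with the spanner and press lightly while feeling for the holes; leave the other things on the bench where they are.

Things in the scene. Friction and masses are not known exactly. Their poses are not given: they have to be found in the camera images.
- stand: fixed steel filter holder, 104 mm across, held in a round tripod stand (base 128 mm across); origin under its base, on the holder's upright axis; z up. A small black clamp knob stands out along its +y to 76 mm from the axis, 46 mm up. Holder and stand do not move; only the ring turns. At the ring's stop 0.5 N m is tight enough; 1.5 N m is forcing it. Pins pushed hard on the face mark it.
- ring_face (a point): on the holder's axis (straight above stand, same axes), level with the flat top face of its retaining ring, 75 mm above the bench. The steel ring: 76 mm outside, 40 mm bore, 11 mm thick, two upright through holes of 7.6 mm with chamfered mouths, opposite one another, each 28 mm from the axis. The rim round it, 91 mm outside, stands 3 mm lower.
- ring (a joint): ring's angle: 0 = tight (hard stop); -a = still a rad to turn; grows clockwise seen from above; starts at -0.75 to -0.45. Stiff thread: turning takes 0.22 N m, rubbing its face with 5 N does not turn it. When tight, the line through its holes lies within 0.3 rad either way (not measured: see or feel it) of the stand's x axis; at -a it lies a further a anticlockwise of that.
- spanner_grip (a point): T-handled steel pin spanner, 0.32 kg. Middle of its T-bar, 84 mm long (x), 14 mm thick (y), 16 mm high, flat sides; z up along the 14 mm shank. Below it, 51 to 63 mm down, a head 72 x 20 x 12 mm parallel to the bar, with two 6 mm round pins under it, tips tapered, 7 mm long, 28 mm either side of the shank axis along x. Same either way round.
- spanner_head (a point): the same spanner, same axes: middle of the underside of its head, between the roots of the pins, 63 mm below spanner_grip on the shank axis. With both pins fully home it lies on ring_face; parked, it lies on groove.
- groove (a point): fixed grey plastic tool block, 150 x 58 x 40 mm high, hexagon keys standing up to 27 mm out of its ends. Middle of the parking groove, level with the block's top. The groove runs along x: 74 mm long, 10 mm wide, 10 mm deep. Both pins stand down in it and the head rests on the block's top across it; the spanner starts so.
- spare_ring: spare retaining ring, 76 mm across and 11 mm high, lying loose on the bench; to be left alone
- screen: loose steel support screen, a disc of 44 mm, 6 mm high; to be left alone
- bottle: white jar 52 mm across, 95 mm high; to be left alone
- tipbox: closed box of pipette tips, 120 x 82 mm, 71 mm high; to be left alone
- pipette: pipette lying on the bench, about 260 mm long, 26 mm high; to be left alone
- screwcap: white screw cap 34 mm across, 14 mm high; to be left alone
- tuberack: cream tube rack 130 x 100 mm, 44 mm high with its tubes; to be left alone
Things that resemble listed ones, but are neither listed nor needed, are in the scene too. Leave any orange or purple look-alike of the part that bears spanner_grip alone.

How it is judged:
On the way, in this order (a step that is already met when the one before it is completed fails the run):
1. both pins fully home in the ring's holes, before the ring is tight (horizontal distance between spanner_head and ring_face below 0.004 m and z of spanner_head in the frame of ring_face below 0.0025 m and angle between spanner_head's own z axis and vertical below 0.08 rad and value of joint ring below -0.15 rad), for 0.2 s.
2. ring turned clockwise to its stop with the pins still home (value of joint ring above -0.04 rad and horizontal distance between spanner_head and ring_face below 0.004 m and z of spanner_head in the frame of ring_face below 0.0035 m), for 0.2 s.
At the end, for the whole second after the job is handed in: the ring is within 0.04 rad of its stop, and the spanner stands upright and at rest with both pins down in the groove of the tool block (head within 3 mm of the block's top, tilted less than 0.08 rad), released (value of joint ring above -0.04 rad and x of spanner_head in the frame of groove between -0.009 and 0.009 m and y of spanner_head in the frame of groove between -0.005 and 0.005 m and z of spanner_head in the frame of groove below 0.003 m and angle between spanner_head's own z axis and vertical below 0.08 rad and linear speed of spanner below 0.02 m/s); the robot touches nothing.
It fails at once if the spanner forced against the holder or its ring (over 60 N) (contact force between spanner and stand above 60 N).
It fails at once if the holder or its ring touched with the gripper or arm (contact force between the arm and stand above 1 N).
It fails at once if another thing on the bench moved by more than 25 mm (distance of any of spare_ring, screen, bottle, tipbox, pipette, screwcap, tuberack from where it was at the start of the episode above 0.025 m).
It also fails if it takes over 72 s, if anything falls off the work surface, if the arm or the gripper's body presses on something with over 40 N, if the wrist force passes 120 N, or if a joint passes its speed limit or range.

## Robot

A 6-joint arm with a two-finger parallel gripper is mounted at the origin on the work surface. World frame = base frame: x ahead of the robot, y to its left, z up, the work surface at z = 0. Lengths are in m, angles in rad, forces in N, time in s.
With the tool pointing down it reaches from about 0.275 to 0.775 m from the base axis. Payload 14.6 kg.
Tool frame: the origin (TCP) lies at the very end of the fingers, on their centre line; the grasp point (between the pads) lies 19 mm behind it; z points along the fingers, x is the direction in which the jaws open and shut, and the axes are right-handed (so a half turn about z gives the same grasp; the last joint's range is limited). The gripper opens to 85 mm and grips with 20 to 120 N. Pads are 22 mm wide; open, the fingers measure 114 mm over their backs; the gripper's body (76 mm by 85 mm) begins 54 mm behind the grasp point. The pads swing forward as they close: fully open they stand 13 mm farther back than shut.
Start: joints at [-1.381, 0.263, -0.048, 1.259, 0, 1.415], TCP at [0.177, -0.494, 0.231] pointing down, gripper open.
Joint ranges: [-2.65, 2.65], [-0.89, 1.7], [-1.18, 1.37], [-2.13, 2.11], [-1.35, 1.29], [-3.14, 3.14]. Speed limits (rad/s): [1.89, 1.89, 2.57, 2.79, 3.14, 3.14].

## Interface

Orientations are given as a unit quaternion [w, x, y, z].
In Python, from plant import robot, snapshot, get_calibration, close_job, recognise, regions_of, tip_of gives the robot as it stands.
- The arm moves only by the tool carry_out, never from a script. Its argument "plan" is a list of rows, each an object with "hand": the closure, from -1 (fully open) to 1 (shut); "translation": the shift along the world's x, y, z scaled (see below), a list of three; "yaw": the turn about the world's z scaled (see below). In form: [{"hand": hand, "translation": [x, y, z], "yaw": yaw}, ...]. A call has 1 to 20 rows; each row shifts and turns the commanded pose from where the row before left it; what a row does not reach is not made up. The controller multiplies each number of a shift by 40 mm and each number of a turn by pi rad. A row lasts 1/10 s, in which the tool goes at most 50 mm and 8.59 degrees, less where a joint would pass 70% of its speed; a pose out of reach is approached as far as the arm can. A call with a number of a shift or a turn outside -1 to 1 is refused whole. A call with a gripper value outside its range is refused whole. The fingers move at their own pace and stop on an object; "newtons" is the grip in N (left out, the last holds). Time passes only in rows, so rows that do not move let the fingers close. It gives the time, the measured TCP pose, the force and the opening at its end, in the units of the state.
- robot.get_obs(): the state, without advancing time (a new reading comes with each control period).
- snapshot(name): name is "scene" or "top" or "wrist"; returns the picture (384x512x3 uint8, red, green, blue); there is no depth.
- get_calibration(name): a dict with "fov_y" (degrees; the focal length in pixels is half the picture's height over the tangent of half this angle, whatever the lens; pixels are square), "cx", "cy" (the principal point, pixels), "rvec" (rotation vector, rad) and "tvec" (3), from world to camera coordinates, as OpenCV has them; the wrist camera has in their place "T_tool_cam" (4x4, takes a point from camera to tool coordinates, whose origin is the TCP and whose axes are the tool frame's). Camera axes: x right, y down, z forward; pixel columns grow to the right and rows downward; lengths in m; the calibration is good to about 2 mm. A picture is of the moment at which its call begins: read the wrist's pose just before it. get_calibration takes no time and is no camera call.
- close_job(): hands the job in, once; it reports no verdict.
Trained networks look in the newest picture that a camera, given by its name, has taken for a name from the list of things; names that differ only in an ending like _2 or _b are one class to them, and where a whole thing is asked for, a point or a joint stands for the part that bears it (a point fixed in the world has none). Each returns a list of dicts, best first, with "confidence" (0 to 1); they miss things now and then, are a little off and sometimes report something else, mostly with a low value. They report only what shows in the picture. A call takes as long as a camera call. They do not tell look-alikes from the thing itself.
- recognise(thing, camera): "at" ([x, y, z] in m, in world coordinates, good to about 4 mm: the middle of the surface that is visible of it).
- regions_of(thing, camera): "mask" (384x512 bool, what is visible of it).
- tip_of(thing, camera): "at" ([x, y, z] in m, in world coordinates, good to about 4 mm: a listed point, or the origin of a listed thing).
The state is a dict: "time": time; "joints": joint angles; "joint_vel": joint speeds; "effort": joint torques, N m; "tool_pos": TCP position; "ee_rot": TCP orientation; "wrist_force": force on the tool from outside, world axes, zero at the start; "moment": the same for the moment, N m; "grip_width": opening from 0.0 (shut) to 1.0 (fully open).
Only numpy, scipy, OpenCV 4.12 (cv2) and the standard library are available. Lean on these libraries where they do the work, as an engineer would, in place of code of your own. Each camera call takes 0.05 s, during which the arm holds its last target.

## Working session

There is one attempt and no reset: what is moved stays moved. The work goes in short steps, Python scripts to look and compute and a tool call to move; the robot and the scene stay as the last step left them, time stands still between calls to the robot, and variables do not carry over. Pictures are saved under pics/ and viewed, and the job is handed in when it is done.

Besides the shell and the picture viewer there is one more tool, called after "Call:" as name([rows], argument=value, ...), one row to a line, values as JSON. carry_out: Moves the arm, as the interface text tells. Shifts and turns lie within -1 to 1; 1 stands for 40 mm of shift or pi rad of turn. Its arguments: {"type":"object","properties":{"plan":{"type":"array","items":{"type":"object","properties":{"hand":{"type":"number"},"translation":{"type":"array","items":{"type":"number","minimum":-1,"maximum":1}},"yaw":{"type":"number","minimum":-1,"maximum":1}}}},"newtons":{"type":"number"}},"required":["plan"]}

```bash
ls; mkdir -p pics
cat > h.py <<'E'
import numpy as np, cv2
from plant import robot, snapshot, get_calibration, close_job, recognise, regions_of, tip_of
def save(n,im): cv2.imwrite('pics/'+n+'.png',cv2.cvtColor(im,cv2.COLOR_RGB2BGR))
E
python3 - <<'E'
from h import *
o=robot.get_obs(); print({k:np.round(v,3).tolist() for k,v in o.items()})
for c in ['scene','top','wrist']:
    save(c+'0',snapshot(c)); print(c,get_calibration(c))
E
```

```text
pics
{'time': 0.0, 'joints': [-1.381, 0.264, -0.049, 1.259, 0.0, 1.415], 'joint_vel': [-0.002, -0.001, -0.0, 0.0, 0.0, 0.001], 'effort': [-0.003, -63.762, 38.456, 0.014, -0.0, -0.0], 'tool_pos': [0.177, -0.494, 0.231], 'ee_rot': [-0.0, 0.818, -0.575, -0.0], 'wrist_force': [0.08, 0.241, -0.079], 'moment': [-0.012, 0.057, -0.053], 'grip_width': 1.0}
scene {'fov_y': 51.57524443361578, 'cx': 252.24117855411117, 'cy': 188.0613954295919, 'rvec': array([ 1.14669292,  2.30636594, -1.06664137]), 'tvec': array([ 0.33648319, -0.22800408,  1.60611698])}
top {'fov_y': 53.97983078017316, 'cx': 254.77442728200182, 'cy': 187.72431960002766, 'rvec': array([ 2.15657111, -2.20221621,  0.12989816]), 'tvec': array([-0.00686111,  0.55948853,  0.96309006])}
wrist {'fov_y': 67.35610250355352, 'cx': 253.87491611587964, 'cy': 193.05260221576845, 'T_tool_cam': array([[ 9.99999915e-01,  3.41958211e-04,  2.29946248e-04,
        -6.82672481e-04],
       [-3.90396294e-04,  9.64794623e-01,  2.63004151e-01,
        -6.63710074e-02],
       [-1.31914474e-04, -2.63004219e-01,  9.64794674e-01,
        -1.41848148e-01],
       [ 0.00000000e+00,  0.00000000e+00,  0.00000000e+00,
         1.00000000e+00]])}
```

View pics/scene0.png

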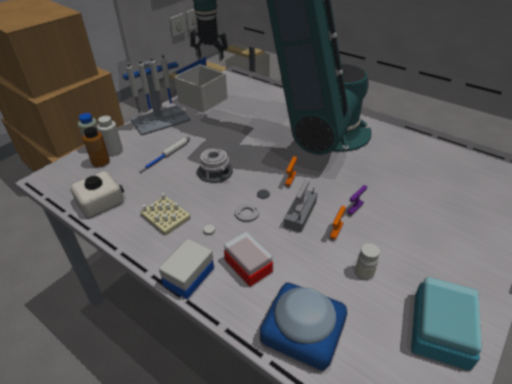

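View pics/top0.png

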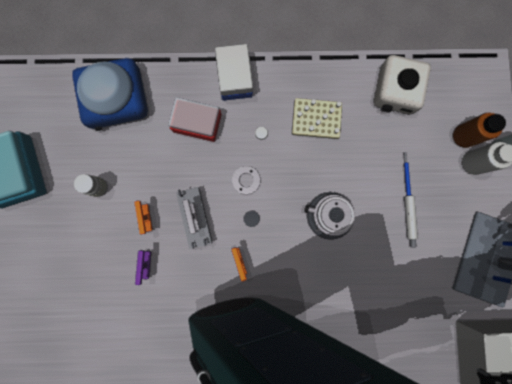

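Run:
```python
from h import *
snapshot('top'); snapshot('scene')
for c in ['top','scene']:
  for n in ['stand','ring_face','spanner_grip','spanner_head','groove']:
    print(c,n,[(np.round(d['at'],4).tolist(),round(d['confidence'],2)) for d in tip_of(n,c)])
print(robot.get_obs()['time'])
```

```text
top stand [([0.4874, -0.2191, 0.0001], 0.81)]
top ring_face [([0.4832, -0.2196, 0.0755], 0.57)]
top spanner_grip [([0.3651, 0.2687, 0.0678], 0.92), ([0.4834, 0.1445, 0.1041], 0.83), ([0.4909, 0.2652, 0.0685], 0.77), ([0.3656, 0.0217, 0.0667], 0.5)]
top spanner_head [([0.4868, 0.143, 0.0384], 0.78), ([0.3657, 0.2678, 0.0039], 0.77), ([0.3665, 0.0264, 0.0079], 0.52)]
top groove [([0.4853, 0.141, 0.0377], 0.91)]
scene stand [([0.487, -0.2196, -0.0004], 0.63), ([0.5824, 0.0068, -0.0026], 0.33)]
scene ring_face [([0.4866, -0.2194, 0.0768], 0.86)]
scene spanner_grip [([0.3748, 0.0229, 0.0725], 0.74), ([0.4848, 0.1403, 0.1036], 0.73), ([0.3632, 0.2688, 0.0718], 0.7), ([0.4886, 0.2688, 0.0693], 0.49)]
scene spanner_head [([0.4879, 0.2686, 0.0042], 0.79), ([0.5823, 0.0059, -0.0031], 0.66), ([0.3674, 0.0281, 0.0065], 0.62), ([0.3689, 0.2656, 0.0066], 0.62)]
scene groove [([0.4851, 0.1382, 0.037], 0.72), ([0.479, -0.4307, 0.0007], 0.31), ([0.746, 0.1316, 0.0025], 0.16)]
0.75
```

The scene shows the genuine steel spanner in the grey block (top picture about (193,217)). The stand is at (332,214) with its knob at (310,209). The orange and purple ones are look-alikes. I'll take a wrist view over the stand first.

Call:
carry_out([
  {"hand": -1,"translation": [0.86,0.76,0],"yaw": 0},
  {"hand": -1,"translation": [0.86,0.76,0],"yaw": 0},
  {"hand": -1,"translation": [0.86,0.76,0],"yaw": 0},
  {"hand": -1,"translation": [0.86,0.76,0],"yaw": 0},
  {"hand": -1,"translation": [0.86,0.76,0],"yaw": 0},
  {"hand": -1,"translation": [0.86,0.76,0],"yaw": 0},
  {"hand": -1,"translation": [0.86,0.76,0],"yaw": 0},
  {"hand": -1,"translation": [0.86,0.76,0],"yaw": 0},
  {"hand": -1,"translation": [0.86,0.76,0],"yaw": 0},
  {"hand": -1,"translation": [0,0,0],"yaw": 0},
  {"hand": -1,"translation": [0,0,0],"yaw": 0},
  {"hand": -1,"translation": [0,0,0],"yaw": 0},
])

```text
time: 1.95
tool_pos: [0.4865, -0.221, 0.2313]
ee_rot: [0.0, 0.818, -0.576, -0.0]
wrist_force: [-0.3, -0.2, -0.4]
grip_width: 1.001
```

```bash
cat >> h.py <<'E'
from scipy.spatial.transform import Rotation as Rn
def Rq(q): return Rn.from_quat([q[1],q[2],q[3],q[0]]).as_matrix()
def wcam(o=None):
    o=o or robot.get_obs(); c=get_calibration('wrist')
    T=np.eye(4); T[:3,:3]=Rq(o['ee_rot']); T[:3,3]=o['tool_pos']
    f=192/np.tan(np.radians(c['fov_y']/2)); return T@c['T_tool_cam'],f,c['cx'],c['cy']
def px2w(cam,uv,z):
    T,f,cx,cy=cam; uv=np.atleast_2d(uv)
    d=np.c_[(uv[:,0]-cx)/f,(uv[:,1]-cy)/f,np.ones(len(uv))]@T[:3,:3].T
    return T[:3,3]+d*((z-T[2,3])/d[:,2])[:,None]
def w2px(cam,P):
    T,f,cx,cy=cam; q=(np.atleast_2d(P)-T[:3,3])@T[:3,:3]
    return np.c_[f*q[:,0]/q[:,2]+cx,f*q[:,1]/q[:,2]+cy]
def topcam(n='top'):
    c=get_calibration(n); R=Rn.from_rotvec(c['rvec']).as_matrix(); T=np.eye(4); T[:3,:3]=R.T; T[:3,3]=-R.T@c['tvec']
    return T,192/np.tan(np.radians(c['fov_y']/2)),c['cx'],c['cy']
def rectify(im,cam,c,z,half,n=600):
    # world patch at height z, axes: right=+x world, up=+y world
    s=np.linspace(-half,half,n); X,Y=np.meshgrid(c[0]+s,c[1]-s)
    p=w2px(cam,np.c_[X.ravel(),Y.ravel(),np.full(n*n,z)]).reshape(n,n,2).astype(np.float32)
    return cv2.remap(im,p[...,0],p[...,1],cv2.INTER_LINEAR)
E
python3 - <<'E'
from h import *
o=robot.get_obs(); print(o['time'],o['tool_pos'],o['ee_rot'],o['joints'])
im=snapshot('wrist'); np.save('w1.npy',im); cam=wcam(o); 
import pickle; pickle.dump(cam,open('w1.pkl','wb'))
save('w1',im)
save('w1r',rectify(im,cam,(.487,-.22),.075,.07))
t=snapshot('top'); np.save('t1.npy',t); save('t1',cv2.resize(t[170:260,160:360],None,fx=4,fy=4,interpolation=cv2.INTER_CUBIC))
for n in ['stand','ring_face']: print(n,[(np.round(d['at'],4).tolist(),round(d['confidence'],2)) for d in tip_of(n,'wrist')])
E
```

```text
1.95 [ 0.48649488 -0.22104946  0.2312727 ] [ 1.26535939e-04  8.17751599e-01 -5.75571283e-01 -5.81350068e-05] [-5.78897432e-01  2.79331185e-01 -2.52068609e-02  1.26638319e+00
 -2.48922613e-04  2.21850408e+00]
stand []
ring_face [([0.4851, -0.2133, 0.0767], 0.57)]
```

View pics/w1.png

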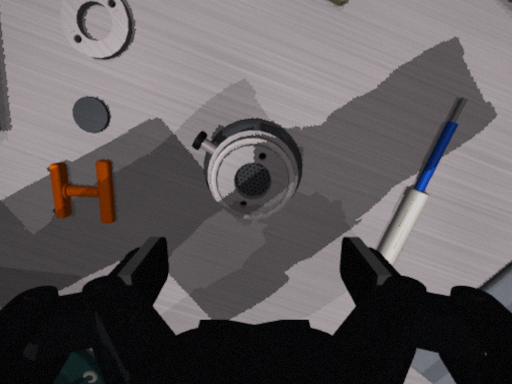

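View pics/w1r.png

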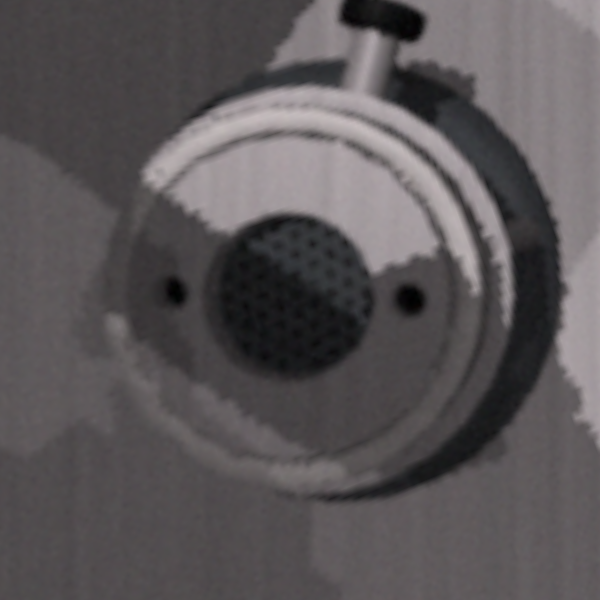

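View pics/t1.png

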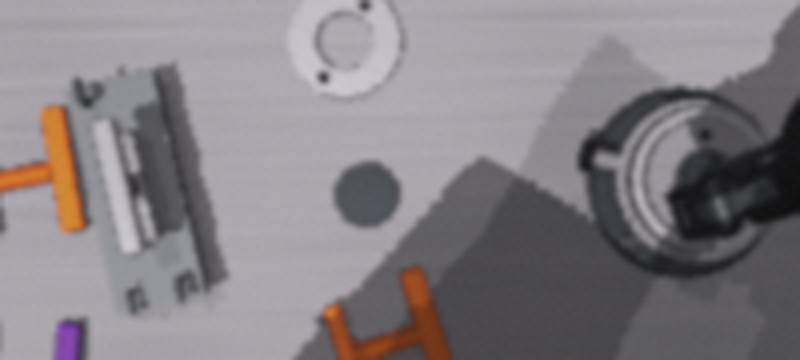

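Call:
carry_out([
  {"hand": -1,"translation": [0,0,-0.1],"yaw": 0.047},
  {"hand": -1,"translation": [0,0,-0.1],"yaw": 0.047},
  {"hand": -1,"translation": [0,0,-0.1],"yaw": 0.047},
  {"hand": -1,"translation": [0,0,-0.1],"yaw": 0.047},
  {"hand": -1,"translation": [0,0,-0.1],"yaw": 0.047},
  {"hand": -1,"translation": [0,0,-0.1],"yaw": 0.047},
  {"hand": -1,"translation": [0,0,-0.1],"yaw": 0.047},
  {"hand": -1,"translation": [0,0,-0.1],"yaw": 0.047},
  {"hand": -1,"translation": [0,0,-0.1],"yaw": 0.047},
  {"hand": -1,"translation": [0,0,-0.1],"yaw": 0.047},
  {"hand": -1,"translation": [0,0,0],"yaw": 0.047},
  {"hand": -1,"translation": [0,0,0],"yaw": 0.047},
  {"hand": -1,"translation": [0,0,0],"yaw": 0.047},
  {"hand": -1,"translation": [0,0,0],"yaw": 0.047},
  {"hand": -1,"translation": [0,0,0],"yaw": 0.047},
  {"hand": -1,"translation": [0,0,0],"yaw": 0.047},
  {"hand": -1,"translation": [0,0,0],"yaw": 0.047},
  {"hand": -1,"translation": [0,0,0],"yaw": 0.047},
  {"hand": -1,"translation": [0,0,0],"yaw": 0.047},
  {"hand": -1,"translation": [0,0,0],"yaw": 0.047},
])

```text
time: 4.15
tool_pos: [0.4867, -0.2211, 0.1914]
ee_rot: [0.0, 0.648, 0.762, 0.0]
wrist_force: [0.3, 0.4, -0.1]
grip_width: 0.995
```

Call:
carry_out([
  {"hand": -1,"translation": [0,0,0],"yaw": 0.03},
  {"hand": -1,"translation": [0,0,0],"yaw": 0.03},
  {"hand": -1,"translation": [0,0,0],"yaw": 0},
  {"hand": -1,"translation": [0,0,0],"yaw": 0},
])

```text
time: 4.55
tool_pos: [0.4868, -0.2209, 0.1914]
ee_rot: [0.0, 0.577, 0.817, -0.0]
wrist_force: [0.3, -0.1, 0.1]
grip_width: 1.001
```

Run:
```python
from h import *
import pickle
o=robot.get_obs(); print(o['time'],o['tool_pos'],o['ee_rot'],o['joints'])
im=snapshot('wrist'); np.save('w2.npy',im); cam=wcam(o); pickle.dump(cam,open('w2.pkl','wb'))
save('w2',im)
a=rectify(np.load('w1.npy'),pickle.load(open('w1.pkl','rb')),(.486,-.219),.075,.05,400)
b=rectify(im,cam,(.486,-.219),.075,.05,400)
for q in(a,b): cv2.circle(q,(200,200),152,(255,0,0),1); cv2.drawMarker(q,(200,200),(0,255,0))
save('cmp2',np.hstack([a,b]))
for n in ['stand','ring_face']: print(n,[(np.round(d['at'],4).tolist(),round(d['confidence'],2)) for d in tip_of(n,'wrist')])
t=np.load('t1.npy'); tc=topcam()
r=rectify(t,tc,(.485,.141),.111,.09); save('t1s',r)
```

```text
4.55 [ 0.48680277 -0.22087022  0.19136225] [ 6.67519061e-05  5.76746035e-01  8.16923501e-01 -1.79683411e-05] [-5.78407123e-01  2.94471426e-01 -1.12856489e-01  1.16333630e+00
 -4.07624587e-05 -9.19723709e-01]
stand [([0.4878, -0.22, 0.001], 0.83)]
ring_face [([0.4872, -0.2153, 0.0746], 0.8)]
```

View pics/cmp2.png

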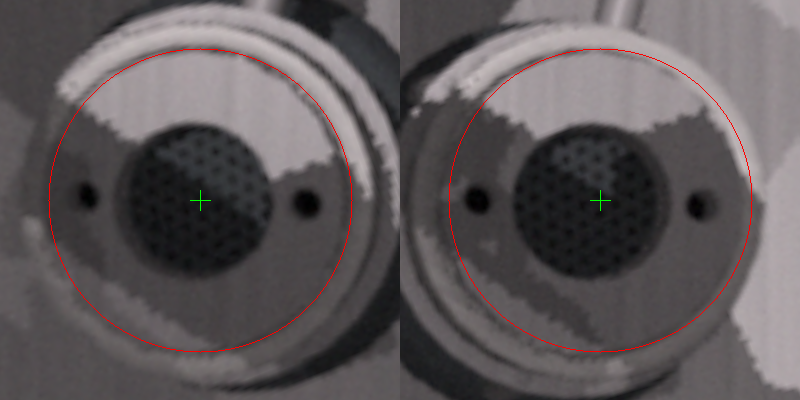

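View pics/t1s.png

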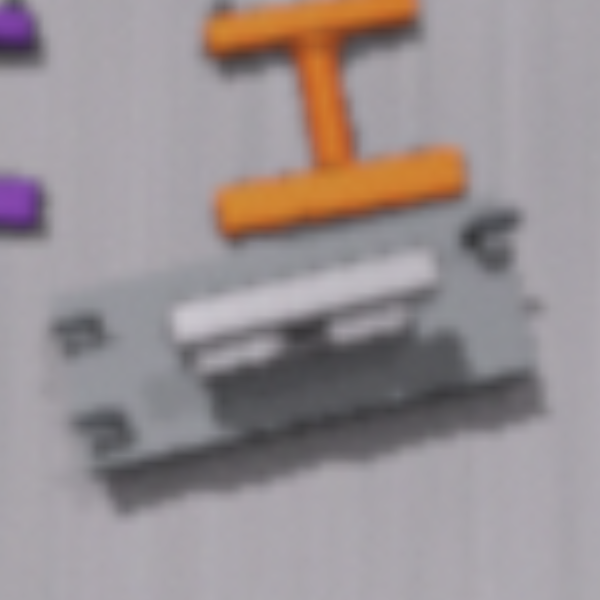

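Call:
carry_out([
  {"hand": -1,"translation": [0,1,0.05],"yaw": -0.0106},
  {"hand": -1,"translation": [0,1,0.05],"yaw": -0.0106},
  {"hand": -1,"translation": [0,1,0.05],"yaw": -0.0106},
  {"hand": -1,"translation": [0,1,0.05],"yaw": -0.0106},
  {"hand": -1,"translation": [0,1,0.05],"yaw": 0},
  {"hand": -1,"translation": [0,1,0.05],"yaw": 0},
  {"hand": -1,"translation": [0,1,0.05],"yaw": 0},
  {"hand": -1,"translation": [0,1,0.05],"yaw": 0},
  {"hand": -1,"translation": [0,1,0.05],"yaw": 0},
  {"hand": -1,"translation": [0,0.08,0],"yaw": 0},
  {"hand": -1,"translation": [0,0,0],"yaw": 0},
  {"hand": -1,"translation": [0,0,0],"yaw": 0},
])

```text
time: 5.9
tool_pos: [0.487, 0.142, 0.2092]
ee_rot: [0.0, 0.629, 0.778, -0.0]
wrist_force: [0.5, 0.1, -0.4]
grip_width: 0.997
```

Run:
```python
from h import *
import pickle
o=robot.get_obs(); print(o['time'],o['tool_pos'],o['ee_rot'])
im=snapshot('wrist'); np.save('w3.npy',im); cam=wcam(o); pickle.dump(cam,open('w3.pkl','wb'))
save('w3',im)
a=rectify(im,cam,(.486,.1425),.111,.06,400)
b=rectify(im,cam,(.486,.1425),.04,.09,400)
for q in(a,b): cv2.drawMarker(q,(200,200),(0,255,0))
save('cmp3',np.hstack([a,b]))
for n in ['spanner_grip','spanner_head','groove']: print(n,[(np.round(d['at'],4).tolist(),round(d['confidence'],2)) for d in tip_of(n,'wrist')])
# hole blobs
for k in('w1','w2'):
    c=pickle.load(open(k+'.pkl','rb')); r=rectify(np.load(k+'.npy'),c,(.486,-.219),.075,.05,800)
    g=cv2.cvtColor(r,cv2.COLOR_RGB2GRAY).astype(float); P=[]
    for cx in(180,610) if k=='w1' else (155,605):
        w=g[355:455,cx-50:cx+50]; m=np.clip(np.median(w)-15-w,0,None); m[np.hypot(*(np.mgrid[:100,:100]-50))>45]=0
        y,x=np.mgrid[:100,:100]; P.append([(m*x).sum()/m.sum()+cx-50,(m*y).sum()/m.sum()+355])
    P=np.array(P); W=np.c_[.486+(P[:,0]-399.5)*.1/799,-.219-(P[:,1]-399.5)*.1/799]
    d=W[1]-W[0]; print(k,W.mean(0),np.hypot(*d),np.arctan2(d[1],d[0]))
```

```text
5.9 [0.48703435 0.14198148 0.20919172] [ 7.95592801e-06  6.28826295e-01  7.77545794e-01 -1.67477605e-04]
spanner_grip [([0.4846, 0.1389, 0.1017], 0.93), ([0.503, 0.1907, 0.008], 0.93), ([0.3574, 0.1919, 0.0035], 0.87), ([0.387, -0.0465, 0.0074], 0.84)]
spanner_head [([0.3683, 0.2517, 0.0123], 0.94), ([0.3744, 0.0155, 0.0117], 0.92), ([0.4873, 0.1434, 0.0395], 0.63), ([0.4948, 0.254, 0.0096], 0.6)]
groove [([0.4892, 0.1412, 0.0435], 0.6)]
w1 [ 0.48525392 -0.21901459] 0.05506287820946028 -0.03451157704212179
w2 [ 0.48307084 -0.21987124] 0.055328080860645536 -0.02790324642431325
```

View pics/w3.png

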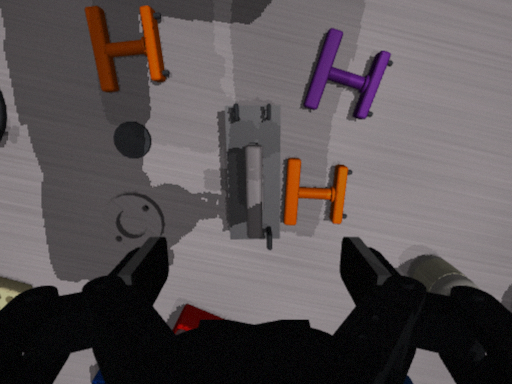

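View pics/cmp3.png

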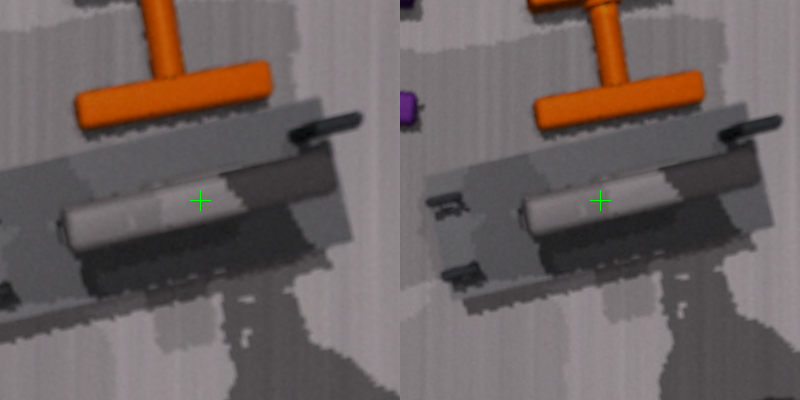

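Call:
carry_out([
  {"hand": -1,"translation": [0.012,0.02,-0.7],"yaw": 0.007},
  {"hand": -1,"translation": [0,0,-0.7],"yaw": 0},
  {"hand": -1,"translation": [0,0,-0.7],"yaw": 0},
  {"hand": -1,"translation": [0,0,-0.6],"yaw": 0},
  {"hand": -1,"translation": [0,0,-0.3],"yaw": 0},
  {"hand": -1,"translation": [0,0,-0.15],"yaw": 0},
  {"hand": -1,"translation": [0,0,0],"yaw": 0},
  {"hand": -1,"translation": [0,0,0],"yaw": 0},
])

```text
time: 6.9
tool_pos: [0.488, 0.1433, 0.0839]
ee_rot: [0.0, 0.62, 0.785, 0.0]
wrist_force: [-0.1, 0.7, -0.5]
grip_width: 0.997
```

Call:
carry_out([
  {"hand": 1,"translation": [0,0,0],"yaw": 0},
  {"hand": 1,"translation": [0,0,0],"yaw": 0},
  {"hand": 1,"translation": [0,0,0],"yaw": 0},
  {"hand": 1,"translation": [0,0,0],"yaw": 0},
  {"hand": 1,"translation": [0,0,0],"yaw": 0},
  {"hand": 1,"translation": [0,0,0],"yaw": 0},
  {"hand": 1,"translation": [0,0,0],"yaw": 0},
  {"hand": 1,"translation": [0,0,0],"yaw": 0},
  {"hand": 1,"translation": [0,0,0],"yaw": 0},
  {"hand": 1,"translation": [0,0,0],"yaw": 0},
], newtons=60)

```text
time: 7.9
tool_pos: [0.4876, 0.1434, 0.0834]
ee_rot: [0.0, 0.62, 0.785, -0.0]
wrist_force: [-0.9, -2.8, 5.9]
grip_width: 0.153
```

Run:
```python
from h import *
import pickle
o=robot.get_obs(); print({k:np.round(v,4).tolist() for k,v in o.items()})
im=snapshot('wrist'); np.save('w4.npy',im); cam=wcam(o); pickle.dump(cam,open('w4.pkl','wb')); save('w4',im)
t=snapshot('top'); save('t4',rectify(t,topcam(),(.485,.141),.111,.09))
```

```text
{'time': 7.9, 'joints': [0.1257, 0.3287, -0.3787, 0.863, -0.0003, -0.1078], 'joint_vel': [0.0001, -0.0005, 0.0009, 0.0011, -0.0004, 0.001], 'effort': [1.3795, -61.599, 31.7377, -0.3665, 0.8927, 0.0254], 'tool_pos': [0.4876, 0.1434, 0.0834], 'ee_rot': [0.0002, 0.6199, 0.7847, -0.0], 'wrist_force': [-0.9475, -2.8366, 5.8752], 'moment': [-0.6851, 0.0663, 0.0328], 'grip_width': 0.1534}
```

View pics/w4.png

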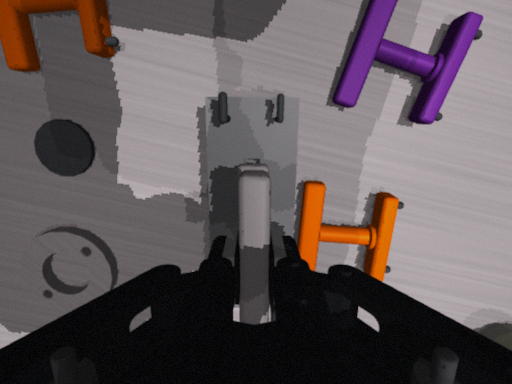

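View pics/t4.png

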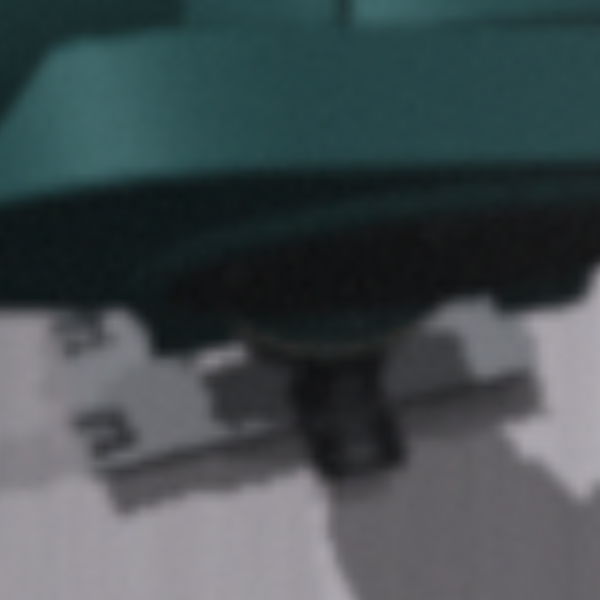

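Run:
```python
from h import *
import pickle
cam=pickle.load(open('w4.pkl','rb')); T=np.eye(4); o=robot.get_obs(); R=Rq(o['ee_rot']); p=o['tool_pos']
for y in(-.044,-.042,-.040):
  for z in(.111,.095): print(y,z,w2px(cam,p+R@[0,y,p[2]-z])[0])
im=np.load('w4.npy'); save('w4z',cv2.resize(im[150:350,180:340],None,fx=4,fy=3,interpolation=cv2.INTER_CUBIC)[:600])
```

```text
-0.044 0.111 [252.24976031 172.37507632]
-0.044 0.095 [252.44786452 165.61621089]
-0.042 0.111 [252.25538078 177.23479525]
-0.042 0.095 [252.45204178 169.93474594]
-0.04 0.111 [252.26095096 182.05102697]
-0.04 0.095 [252.45618601 174.21913552]
```

View pics/w4z.png

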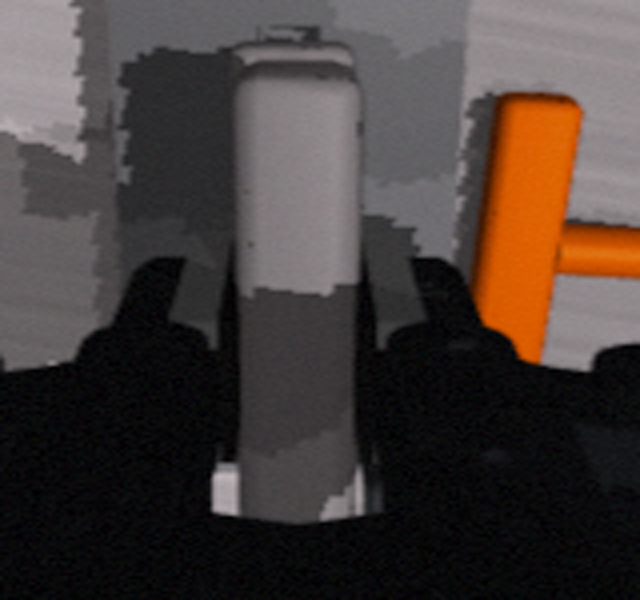

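Call:
carry_out([
  {"hand": 1,"translation": [0,0,0.3],"yaw": 0},
  {"hand": 1,"translation": [0,0,0.4],"yaw": 0},
  {"hand": 1,"translation": [0,0,0.6],"yaw": 0},
  {"hand": 1,"translation": [0,0,0.7],"yaw": 0},
  {"hand": 1,"translation": [0,0,0.2],"yaw": 0},
  {"hand": 1,"translation": [0,0,0],"yaw": 0},
  {"hand": 1,"translation": [0,0,0],"yaw": 0},
], newtons=80)

```text
time: 8.7
tool_pos: [0.487, 0.1435, 0.17]
ee_rot: [-0.001, 0.62, 0.785, -0.0]
wrist_force: [-1.1, 0.4, -3.4]
grip_width: 0.146
```

Run:
```python
from h import *
import pickle
o=robot.get_obs(); print({k:np.round(v,4).tolist() for k,v in o.items()})
im=snapshot('wrist'); np.save('w5.npy',im); cam=wcam(o); pickle.dump(cam,open('w5.pkl','wb')); save('w5',im)
s=snapshot('scene'); save('s5',cv2.resize(s[100:260,230:390],None,fx=3.7,fy=3.7,interpolation=cv2.INTER_CUBIC))
```

```text
{'time': 8.7, 'joints': [0.1258, 0.2622, -0.2198, 1.0904, 0.0002, -0.1078], 'joint_vel': [0.0016, 0.0064, -0.0083, 0.0022, -0.0011, 0.0021], 'effort': [0.0512, -65.2865, 39.0582, 0.1348, 0.0059, 0.0002], 'tool_pos': [0.487, 0.1435, 0.17], 'ee_rot': [-0.0006, 0.6199, 0.7847, -0.0005], 'wrist_force': [-1.1098, 0.4024, -3.4493], 'moment': [-0.0205, -0.0266, 0.0495], 'grip_width': 0.1463}
```

View pics/w5.png

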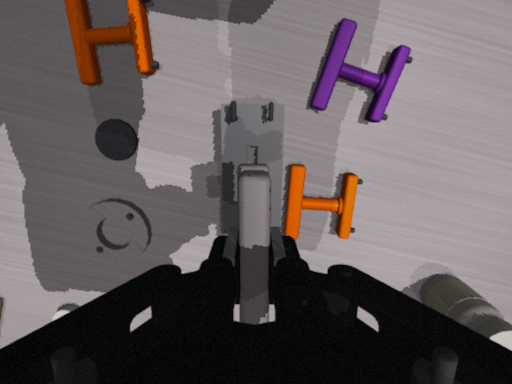

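View pics/s5.png

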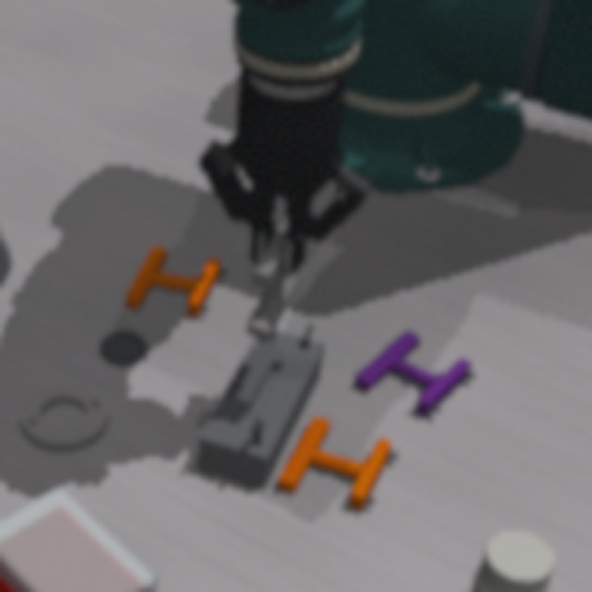

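Call:
carry_out([
  {"hand": 1,"translation": [0,-0.5,0],"yaw": -0.014},
  {"hand": 1,"translation": [0,-1,0],"yaw": -0.014},
  {"hand": 1,"translation": [0,-1,0],"yaw": -0.014},
  {"hand": 1,"translation": [0,-1,0],"yaw": -0.014},
  {"hand": 1,"translation": [0,-1,0],"yaw": -0.014},
  {"hand": 1,"translation": [0,-1,0],"yaw": -0.014},
  {"hand": 1,"translation": [0,-1,0],"yaw": 0},
  {"hand": 1,"translation": [0,-1,0],"yaw": 0},
  {"hand": 1,"translation": [0,-1,0],"yaw": 0},
  {"hand": 1,"translation": [-0.062,-0.5,0],"yaw": 0},
  {"hand": 1,"translation": [0,-0.072,0],"yaw": 0},
  {"hand": 1,"translation": [0,0,0],"yaw": 0},
  {"hand": 1,"translation": [0,0,0],"yaw": 0},
  {"hand": 1,"translation": [0,0,0],"yaw": 0},
])

```text
time: 10.2
tool_pos: [0.4851, -0.2183, 0.1712]
ee_rot: [-0.0, 0.717, 0.697, 0.0]
wrist_force: [0.6, 0.7, -4.0]
grip_width: 0.145
```

Run:
```python
from h import *
import pickle
o=robot.get_obs(); print({k:np.round(v,4).tolist() for k,v in o.items()})
im=snapshot('wrist'); np.save('w6.npy',im); cam=wcam(o); pickle.dump(cam,open('w6.pkl','wb')); save('w6',im)
s=snapshot('scene'); save('s6',cv2.resize(s[90:210,150:290],None,fx=5,fy=5,interpolation=cv2.INTER_CUBIC))
t=snapshot('top'); save('t6',cv2.resize(t[160:270,270:400],None,fx=5,fy=5,interpolation=cv2.INTER_CUBIC))
```

```text
{'time': 10.2, 'joints': [-0.5763, 0.3007, -0.1604, 1.1101, 0.0001, -0.5472], 'joint_vel': [-0.0004, -0.0039, 0.0032, -0.0002, -0.0012, -0.0001], 'effort': [-0.5827, -67.114, 38.1554, -0.0178, -0.0122, 0.0089], 'tool_pos': [0.4851, -0.2183, 0.1712], 'ee_rot': [-0.0002, 0.7173, 0.6967, 0.0], 'wrist_force': [0.5989, 0.7389, -3.9729], 'moment': [0.0429, -0.0487, -0.1006], 'grip_width': 0.1453}
```

View pics/w6.png

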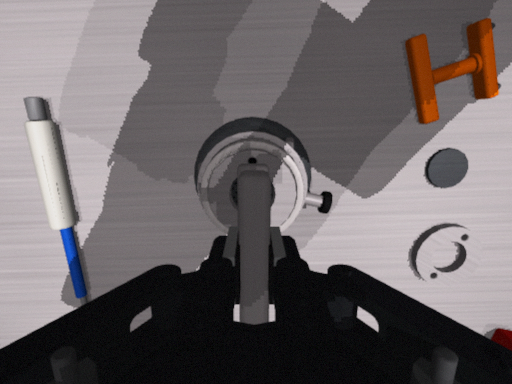

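View pics/s6.png

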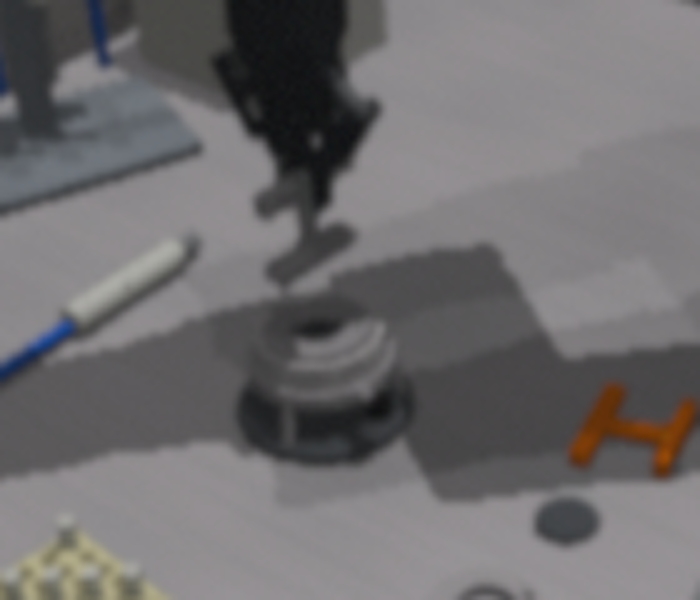

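View pics/t6.png

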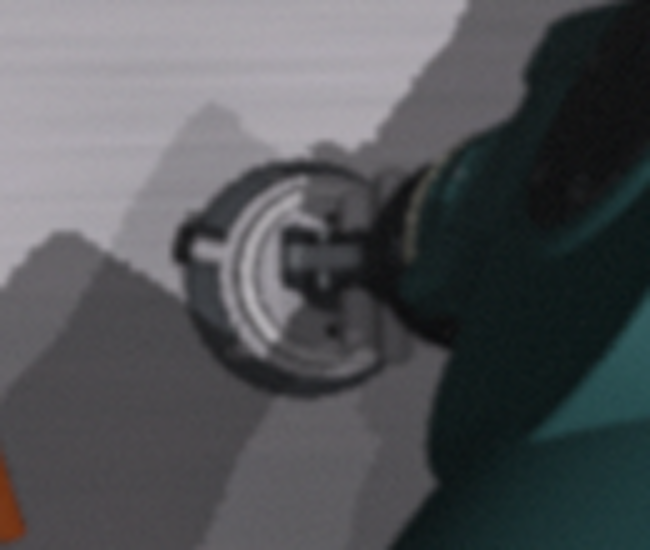

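Run:
```python
from h import *
import pickle
t=snapshot('top'); tc=topcam()
r=rectify(t,tc,(.485,-.22),.075,.05,800); 
cv2.drawMarker(r,(400,400),(0,255,0)); save('t7',r[100:700])
im=np.load('w6.npy'); save('w7',cv2.resize(im[110:270,180:340],None,fx=3.7,fy=3.7,interpolation=cv2.INTER_CUBIC))
s=snapshot('scene'); r=rectify(s,topcam('scene'),(.485,-.22),.075,.06,600); save('s7',r)
cam=pickle.load(open('w6.pkl','rb'));o=robot.get_obs();R=Rq(o['ee_rot']);p=o['tool_pos']
for y,z in((-.042,.130),(-.028,.075),(0,.075)): print(y,z,w2px(cam,p+R@[0,y,p[2]-z])[0])
print(w2px(cam,[[.4842,-.2194,.075],[.4842+.028,-.2202,.075]]))
```

```text
-0.042 0.13 [251.91040793 155.05314892]
-0.028 0.075 [252.35305615 162.97683791]
0 0.075 [252.36517679 195.37050917]
[[251.89163319 194.30876473]
 [251.95345562 224.90722495]]
```

View pics/t7.png

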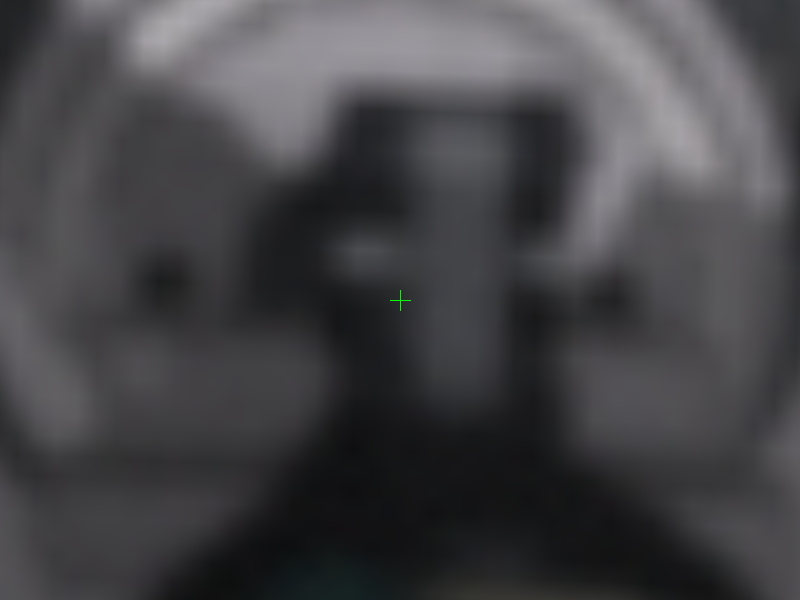

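View pics/w7.png

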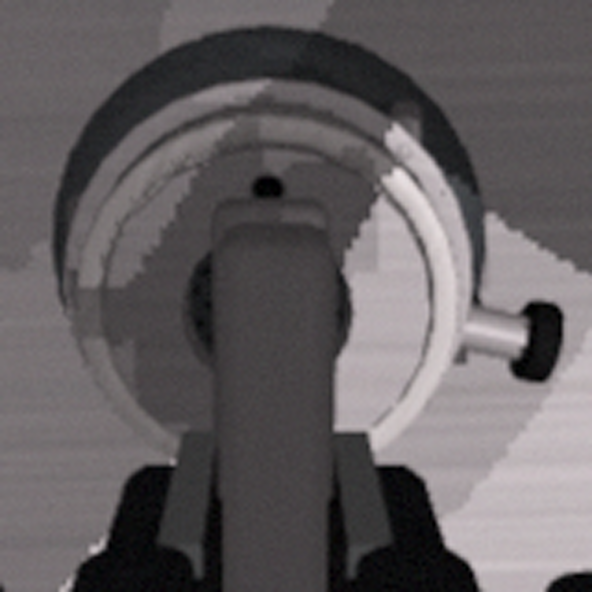

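View pics/s7.png

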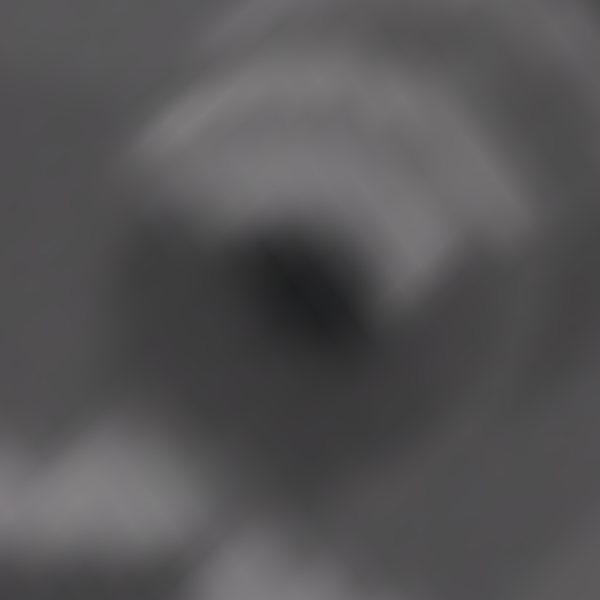

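Call:
carry_out([
  {"hand": 1,"translation": [-0.015,-0.025,-0.4],"yaw": -0.002},
  {"hand": 1,"translation": [0,0,-0.4],"yaw": 0},
  {"hand": 1,"translation": [0,0,-0.2],"yaw": 0},
  {"hand": 1,"translation": [0,0,0],"yaw": 0},
  {"hand": 1,"translation": [0,0,0],"yaw": 0},
  {"hand": 1,"translation": [0,0,0],"yaw": 0},
])

```text
time: 11.05
tool_pos: [0.4848, -0.2206, 0.132]
ee_rot: [0.001, 0.72, 0.694, 0.0]
wrist_force: [0.5, 0.1, -3.4]
grip_width: 0.15
```

Run:
```python
from h import *
o=robot.get_obs(); print({k:np.round(v,4).tolist() for k,v in o.items() if k in('time','tool_pos','ee_rot','wrist_force','moment')})
s=snapshot('scene'); save('s8',cv2.resize(s[110:190,170:260],None,fx=7,fy=7,interpolation=cv2.INTER_CUBIC))
im=snapshot('wrist'); np.save('w8.npy',im); save('w8',cv2.resize(im[110:270,180:340],None,fx=3.7,fy=3.7,interpolation=cv2.INTER_CUBIC))
```

```text
{'time': 11.05, 'tool_pos': [0.4848, -0.2206, 0.132], 'ee_rot': [0.0005, 0.7199, 0.6941, 0.0001], 'wrist_force': [0.5096, 0.087, -3.3576], 'moment': [-0.0352, -0.0357, 0.0094]}
```

View pics/s8.png

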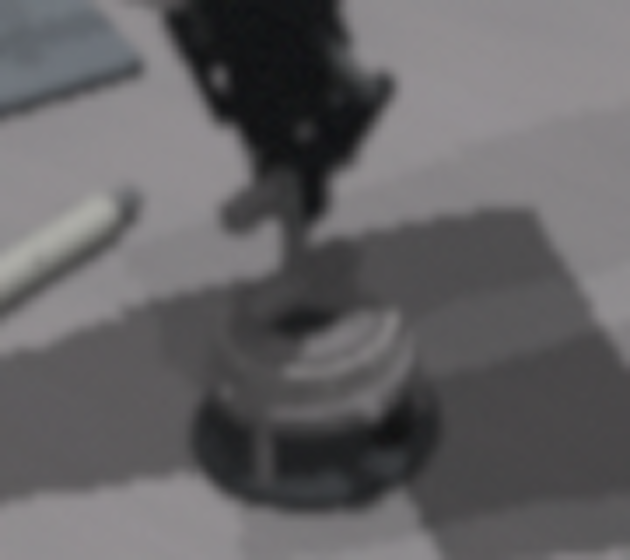

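View pics/w8.png

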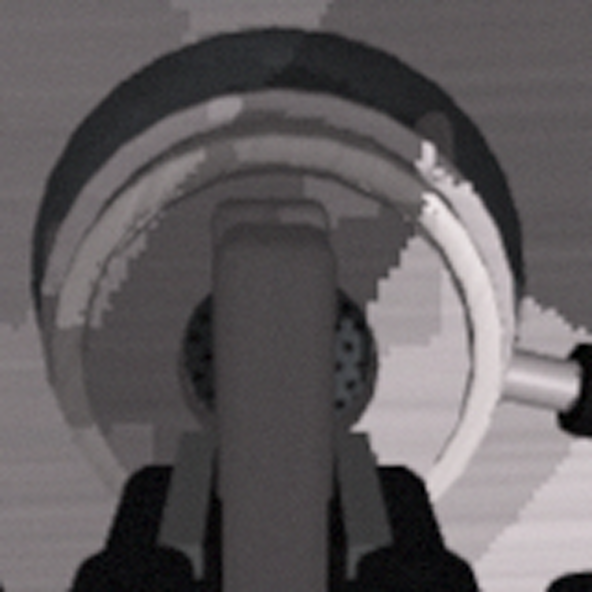

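Call:
carry_out([
  {"hand": 1,"translation": [0,0,-0.04],"yaw": 0},
  {"hand": 1,"translation": [0,0,-0.04],"yaw": 0},
  {"hand": 1,"translation": [0,0,-0.03],"yaw": 0},
  {"hand": 1,"translation": [0,0,-0.03],"yaw": 0},
  {"hand": 1,"translation": [0,0,0],"yaw": 0},
  {"hand": 1,"translation": [0,0,0],"yaw": 0},
])

```text
time: 11.75
tool_pos: [0.4845, -0.2204, 0.1257]
ee_rot: [-0.0, 0.72, 0.694, 0.0]
wrist_force: [-0.2, -0.1, -3.1]
grip_width: 0.148
```

Call:
carry_out([
  {"hand": 1,"translation": [0,0,-0.03],"yaw": 0},
  {"hand": 1,"translation": [0,0,0],"yaw": 0},
])

```text
time: 11.95
tool_pos: [0.4844, -0.2203, 0.1243]
ee_rot: [-0.0, 0.72, 0.694, 0.0]
wrist_force: [-0.0, 0.4, -2.5]
grip_width: 0.145
```

Call:
carry_out([
  {"hand": 1,"translation": [0,0,-0.03],"yaw": 0},
  {"hand": 1,"translation": [0,0,0],"yaw": 0},
])

```text
time: 12.15
tool_pos: [0.4844, -0.2203, 0.1231]
ee_rot: [-0.0, 0.72, 0.694, 0.0]
wrist_force: [0.0, 0.9, -3.4]
grip_width: 0.143
```

Call:
carry_out([
  {"hand": 1,"translation": [0,0,-0.03],"yaw": 0},
  {"hand": 1,"translation": [0,0,0],"yaw": 0},
])

```text
time: 12.35
tool_pos: [0.4844, -0.2203, 0.1219]
ee_rot: [-0.0, 0.72, 0.694, 0.0]
wrist_force: [0.2, 1.1, -3.6]
grip_width: 0.147
```

Call:
carry_out([
  {"hand": 1,"translation": [0,0,-0.03],"yaw": 0},
  {"hand": 1,"translation": [0,0,0],"yaw": 0},
])

```text
time: 12.55
tool_pos: [0.4844, -0.2203, 0.1207]
ee_rot: [-0.0, 0.72, 0.694, 0.0]
wrist_force: [0.6, 1.1, -3.8]
grip_width: 0.15
```

Run:
```python
from h import *
o=robot.get_obs(); print({k:np.round(v,4).tolist() for k,v in o.items() if k in('time','tool_pos','ee_rot','wrist_force','moment')})
s=snapshot('scene'); save('s9',cv2.resize(s[110:190,170:260],None,fx=7,fy=7,interpolation=cv2.INTER_CUBIC))
```

```text
{'time': 12.55, 'tool_pos': [0.4844, -0.2203, 0.1207], 'ee_rot': [-0.0001, 0.7199, 0.6941, 0.0], 'wrist_force': [0.5571, 1.1004, -3.8494], 'moment': [0.3703, -0.1394, 0.0504]}
```

View pics/s9.png

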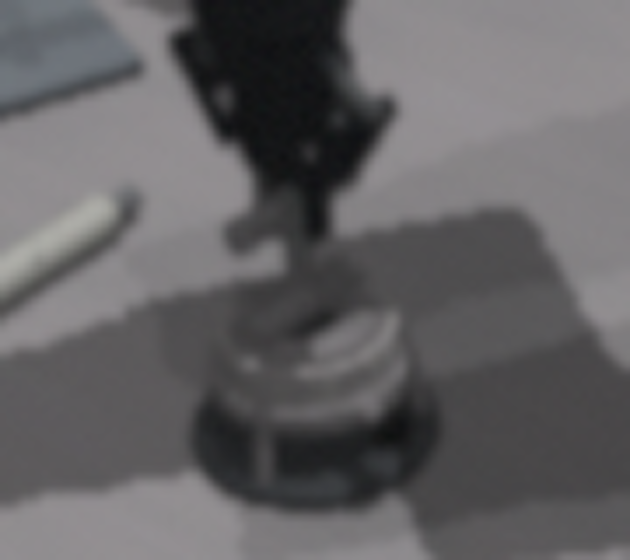

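Call:
carry_out([
  {"hand": 1,"translation": [0,0.01,-0.025],"yaw": 0},
  {"hand": 1,"translation": [0,0,0],"yaw": 0},
])

```text
time: 12.8
tool_pos: [0.4844, -0.2201, 0.1198]
ee_rot: [0.0, 0.72, 0.694, -0.0]
wrist_force: [0.4, 1.0, -3.7]
grip_width: 0.147
```

Call:
carry_out([
  {"hand": 1,"translation": [0,0,-0.025],"yaw": 0},
  {"hand": 1,"translation": [0,0,0],"yaw": 0},
])

```text
time: 13.0
tool_pos: [0.4844, -0.22, 0.1188]
ee_rot: [-0.0, 0.72, 0.694, -0.0]
wrist_force: [0.8, 0.2, -2.3]
grip_width: 0.149
```

Call:
carry_out([
  {"hand": 1,"translation": [0,0,-0.015],"yaw": 0},
  {"hand": 1,"translation": [0,0,0],"yaw": 0},
])

```text
time: 13.2
tool_pos: [0.4845, -0.2201, 0.1185]
ee_rot: [0.0, 0.72, 0.694, -0.0]
wrist_force: [-0.3, 1.4, -0.0]
grip_width: 0.146
```

Run:
```python
from h import *
o=robot.get_obs(); print({k:np.round(v,4).tolist() for k,v in o.items() if k in('time','tool_pos','ee_rot','wrist_force','moment')})
```

```text
{'time': 13.2, 'tool_pos': [0.4845, -0.2201, 0.1185], 'ee_rot': [0.0001, 0.7199, 0.694, -0.0], 'wrist_force': [-0.2924, 1.3599, -0.0317], 'moment': [0.152, 0.1344, -0.01]}
```

Call:
carry_out([
  {"hand": 1,"translation": [0,0,-0.01],"yaw": 0},
  {"hand": 1,"translation": [0,0,0],"yaw": 0},
  {"hand": 1,"translation": [0,0,0],"yaw": 0},
  {"hand": 1,"translation": [0,0,0],"yaw": 0},
])

```text
time: 13.6
tool_pos: [0.4845, -0.2202, 0.1183]
ee_rot: [0.0, 0.72, 0.694, -0.0]
wrist_force: [-2.9, 0.0, 6.7]
grip_width: 0.147
```

Call:
carry_out([
  {"hand": 1,"translation": [0,0,0],"yaw": -0.008},
  {"hand": 1,"translation": [0,0,0],"yaw": -0.008},
  {"hand": 1,"translation": [0,0,0],"yaw": -0.008},
  {"hand": 1,"translation": [0,0,0],"yaw": -0.008},
  {"hand": 1,"translation": [0,0,0],"yaw": -0.008},
  {"hand": 1,"translation": [0,0,0],"yaw": -0.008},
  {"hand": 1,"translation": [0,0,0],"yaw": -0.008},
  {"hand": 1,"translation": [0,0,0],"yaw": -0.008},
])

```text
time: 14.4
tool_pos: [0.4847, -0.2198, 0.1183]
ee_rot: [0.0, 0.786, 0.618, 0.0]
wrist_force: [-0.0, 3.1, 6.8]
grip_width: 0.145
```

```bash
cat > st.py <<'E'
from h import *
o=robot.get_obs(); print({k:np.round(v,4).tolist() for k,v in o.items() if k in('time','tool_pos','wrist_force','moment')}, 'yaw',2*np.arctan2(o['ee_rot'][2],o['ee_rot'][1]),'tilt',np.degrees(np.arccos(-Rq(o['ee_rot'])[2,2])))
E
python3 st.py
```

```text
{'time': 14.4, 'tool_pos': [0.4847, -0.2198, 0.1183], 'wrist_force': [-0.0339, 3.0527, 6.8226], 'moment': [0.8776, 0.1335, 0.2174]} yaw 1.3325450162018269 tilt 0.055724681995779804
```

Call:
carry_out([
  {"hand": 1,"translation": [0,0.003,0],"yaw": -0.008},
  {"hand": 1,"translation": [0,0.003,0],"yaw": -0.008},
  {"hand": 1,"translation": [0,0,0],"yaw": -0.008},
  {"hand": 1,"translation": [0,0,0],"yaw": -0.008},
  {"hand": 1,"translation": [0,0,0],"yaw": 0},
])

```text
time: 14.9
tool_pos: [0.4848, -0.2196, 0.1184]
ee_rot: [0.0, 0.816, 0.578, 0.0]
wrist_force: [-0.3, 2.8, 6.0]
grip_width: 0.146
```

```bash
python3 st.py
```

```text
{'time': 14.9, 'tool_pos': [0.4848, -0.2196, 0.1184], 'wrist_force': [-0.3332, 2.8113, 5.9683], 'moment': [0.7434, 0.1107, 0.0663]} yaw 1.2320077695030744 tilt 0.06173250948802813
```

Call:
carry_out([
  {"hand": 1,"translation": [0,0,0],"yaw": -0.008},
  {"hand": 1,"translation": [0,0,0],"yaw": -0.008},
  {"hand": 1,"translation": [0,0,0],"yaw": 0},
])

```text
time: 15.2
tool_pos: [0.4848, -0.2197, 0.1184]
ee_rot: [0.0, 0.83, 0.557, 0.0]
wrist_force: [-1.1, 2.6, 5.2]
grip_width: 0.149
```

```bash
python3 st.py
```

```text
{'time': 15.2, 'tool_pos': [0.4848, -0.2197, 0.1184], 'wrist_force': [-1.0882, 2.6012, 5.1914], 'moment': [0.6906, 0.0711, 0.1229]} yaw 1.1817405186633092 tilt 0.06425508182989108
```

Call:
carry_out([
  {"hand": 1,"translation": [0,0,-0.003],"yaw": -0.008},
  {"hand": 1,"translation": [0,0,0],"yaw": -0.008},
])

```text
time: 15.4
tool_pos: [0.4848, -0.2197, 0.1184]
ee_rot: [0.0, 0.844, 0.536, 0.001]
wrist_force: [0.2, 2.9, 6.8]
grip_width: 0.151
```

```bash
python3 st.py
```

```text
{'time': 15.4, 'tool_pos': [0.4848, -0.2197, 0.1184], 'wrist_force': [0.1925, 2.8973, 6.7731], 'moment': [0.71, 0.078, 0.2506]} yaw 1.1315040778313556 tilt 0.07142834040091095
```

Call:
carry_out([
  {"hand": 1,"translation": [0,0,0],"yaw": -0.008},
  {"hand": 1,"translation": [0,0,0],"yaw": -0.004},
])

```text
time: 15.6
tool_pos: [0.4849, -0.2197, 0.1183]
ee_rot: [0.0, 0.854, 0.52, 0.001]
wrist_force: [-0.6, 2.3, 7.2]
grip_width: 0.146
```

```bash
python3 st.py
```

```text
{'time': 15.6, 'tool_pos': [0.4849, -0.2197, 0.1183], 'wrist_force': [-0.573, 2.296, 7.2213], 'moment': [0.7551, 0.1645, 0.2209]} yaw 1.0938333845029014 tilt 0.07287313722124662
```

Call:
carry_out([
  {"hand": 1,"translation": [0,0,0],"yaw": -0.006},
  {"hand": 1,"translation": [0,0,0],"yaw": -0.003},
])

```text
time: 15.8
tool_pos: [0.4849, -0.2197, 0.1183]
ee_rot: [0.0, 0.861, 0.508, 0.001]
wrist_force: [-0.5, 3.1, 6.7]
grip_width: 0.148
```

```bash
python3 st.py
```

```text
{'time': 15.8, 'tool_pos': [0.4849, -0.2197, 0.1183], 'wrist_force': [-0.4618, 3.1069, 6.7053], 'moment': [0.6831, 0.062, 0.2304]} yaw 1.0657626236349897 tilt 0.0721304356960101
```

Call:
carry_out([
  {"hand": 1,"translation": [0,0,0],"yaw": -0.005},
  {"hand": 1,"translation": [0,0,0],"yaw": -0.003},
])

```text
time: 16.0
tool_pos: [0.4849, -0.2197, 0.1184]
ee_rot: [0.0, 0.868, 0.497, 0.001]
wrist_force: [0.8, 2.5, 7.0]
grip_width: 0.146
```

```bash
python3 st.py
```

```text
{'time': 16.0, 'tool_pos': [0.4849, -0.2197, 0.1184], 'wrist_force': [0.7949, 2.5347, 6.9503], 'moment': [0.7129, 0.0561, 0.2725]} yaw 1.0407668535803452 tilt 0.07558191828107298
```

Call:
carry_out([
  {"hand": 1,"translation": [0,0,0],"yaw": -0.005},
  {"hand": 1,"translation": [0,0,0],"yaw": -0.003},
])

```text
time: 16.2
tool_pos: [0.4849, -0.2197, 0.1183]
ee_rot: [0.0, 0.874, 0.486, 0.001]
wrist_force: [-0.3, 2.9, 6.3]
grip_width: 0.15
```

```bash
python3 st.py
```

```text
{'time': 16.2, 'tool_pos': [0.4849, -0.2197, 0.1183], 'wrist_force': [-0.3062, 2.8695, 6.2979], 'moment': [0.7243, -0.0212, 0.7306]} yaw 1.0160161006141286 tilt 0.07845349645050462
```

Call:
carry_out([
  {"hand": 1,"translation": [0,0,0],"yaw": -0.005},
  {"hand": 1,"translation": [0,0,0],"yaw": -0.003},
])

```text
time: 16.4
tool_pos: [0.485, -0.2197, 0.1184]
ee_rot: [0.0, 0.88, 0.476, 0.001]
wrist_force: [-0.9, 2.9, 5.7]
grip_width: 0.149
```

```bash
python3 st.py
```

```text
{'time': 16.4, 'tool_pos': [0.485, -0.2197, 0.1184], 'wrist_force': [-0.8997, 2.8583, 5.6706], 'moment': [0.5779, -0.1166, 1.2794]} yaw 0.9916571384239741 tilt 0.08277644780844907
```

The ring is at its stop. Torque rose to 1.28 N m because I batched one step too many. That is still under 1.5, and I'll ease it off now.

Call:
carry_out([
  {"hand": 1,"translation": [0,0,0],"yaw": 0.009},
  {"hand": 1,"translation": [0,0,0],"yaw": 0},
  {"hand": 1,"translation": [0,0,0],"yaw": 0},
])

```text
time: 16.7
tool_pos: [0.4849, -0.2197, 0.1183]
ee_rot: [0.0, 0.873, 0.488, 0.001]
wrist_force: [-0.8, 2.3, 6.5]
grip_width: 0.15
```

```bash
python3 st.py
```

```text
{'time': 16.7, 'tool_pos': [0.4849, -0.2197, 0.1183], 'wrist_force': [-0.8196, 2.3484, 6.5349], 'moment': [0.7535, -0.0313, 0.5024]} yaw 1.019704917490065 tilt 0.08042105417192862
```

Call:
carry_out([
  {"hand": 1,"translation": [0,0,0],"yaw": 0.009},
  {"hand": 1,"translation": [0,0,0.02],"yaw": 0},
  {"hand": 1,"translation": [0,0,0.05],"yaw": 0},
  {"hand": 1,"translation": [0,0,0.05],"yaw": 0},
  {"hand": 1,"translation": [0,0,0.1],"yaw": 0},
  {"hand": 1,"translation": [0,0,0.2],"yaw": 0},
  {"hand": 1,"translation": [0,0,0.4],"yaw": 0},
  {"hand": 1,"translation": [0,0,0.5],"yaw": 0},
  {"hand": 1,"translation": [0,0,0.2],"yaw": 0},
  {"hand": 1,"translation": [0,0,0],"yaw": 0},
  {"hand": 1,"translation": [0,0,0],"yaw": 0},
])

```text
time: 17.8
tool_pos: [0.4843, -0.2197, 0.1781]
ee_rot: [-0.0, 0.866, 0.5, -0.0]
wrist_force: [0.2, 0.5, -4.2]
grip_width: 0.143
```

```bash
python3 st.py
python3 - <<'E'
from h import *
import pickle
o=robot.get_obs();im=snapshot('wrist'); np.save('w10.npy',im); pickle.dump(wcam(o),open('w10.pkl','wb'));save('w10',im)
t=snapshot('top'); r=rectify(t,topcam(),(.485,-.22),.075,.05,600); save('t10',r)
E
```

```text
{'time': 17.8, 'tool_pos': [0.4843, -0.2197, 0.1781], 'wrist_force': [0.2056, 0.454, -4.1738], 'moment': [0.0391, -0.0287, -0.0178]} yaw 1.0471161029534528 tilt 0.023579887825516618
```

View pics/w10.png

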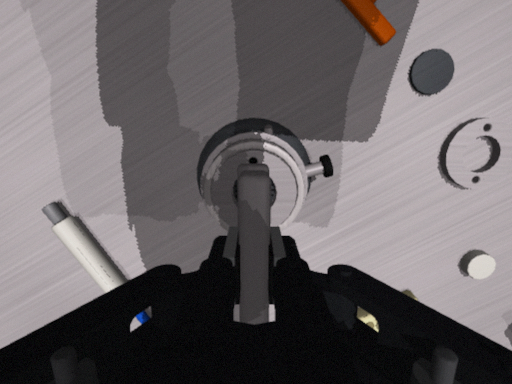

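View pics/t10.png

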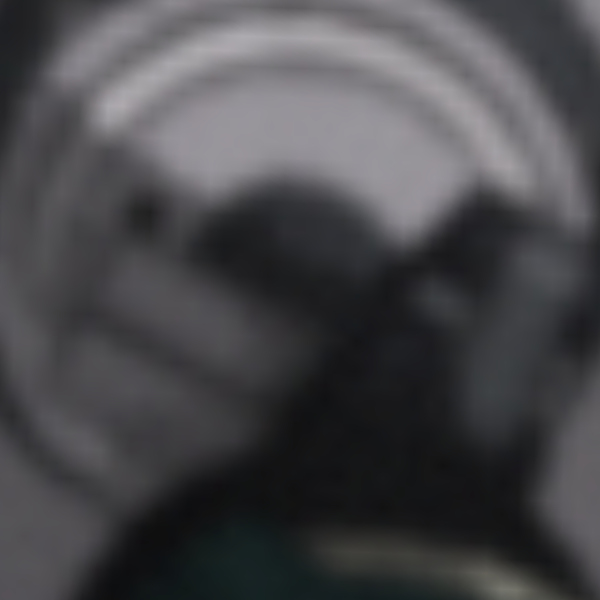

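Call:
carry_out([
  {"hand": 1,"translation": [0,0.5,0],"yaw": 0.0301},
  {"hand": 1,"translation": [0,1,0],"yaw": 0.0301},
  {"hand": 1,"translation": [0,1,0],"yaw": 0.0301},
  {"hand": 1,"translation": [0,1,0],"yaw": 0.0301},
  {"hand": 1,"translation": [0,1,0],"yaw": 0.0301},
  {"hand": 1,"translation": [0,1,0],"yaw": 0.0301},
  {"hand": 1,"translation": [0,1,0],"yaw": 0.0301},
  {"hand": 1,"translation": [0,1,0],"yaw": 0.0301},
  {"hand": 1,"translation": [0,1,0],"yaw": 0},
  {"hand": 1,"translation": [0.082,0.5,0],"yaw": 0},
  {"hand": 1,"translation": [0,0.078,0],"yaw": 0},
  {"hand": 1,"translation": [0,0,0],"yaw": 0},
  {"hand": 1,"translation": [0,0,0],"yaw": 0},
  {"hand": 1,"translation": [0,0,0],"yaw": 0},
  {"hand": 1,"translation": [0,0,0],"yaw": 0},
])

```text
time: 19.4
tool_pos: [0.4878, 0.1426, 0.1785]
ee_rot: [0.0, 0.621, 0.784, -0.0]
wrist_force: [-0.1, -0.7, -3.8]
grip_width: 0.149
```

```bash
python3 st.py
python3 - <<'E'
from h import *
o=robot.get_obs();im=snapshot('wrist'); save('w11',np.hstack([im[80:260,150:400],np.load('w5.npy')[80:260,150:400]]))
E
python3 st.py
```

```text
{'time': 19.4, 'tool_pos': [0.4878, 0.1426, 0.1785], 'wrist_force': [-0.13, -0.7339, -3.7828], 'moment': [0.0167, 0.0001, -0.0271]} yaw 1.802570035215195 tilt 0.006073117300842063
{'time': 19.45, 'tool_pos': [0.4878, 0.1427, 0.1786], 'wrist_force': [-0.1572, 0.1786, -3.442], 'moment': [0.0312, -0.0582, 0.0]} yaw 1.8027514190667562 tilt 0.004032142896517344
```

View pics/w11.png

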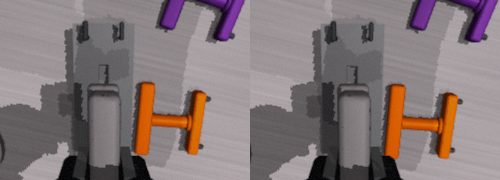

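Call:
carry_out([
  {"hand": 1,"translation": [0,0.015,-0.5],"yaw": 0},
  {"hand": 1,"translation": [0,0,-0.6],"yaw": 0},
  {"hand": 1,"translation": [0,0,-0.6],"yaw": 0},
  {"hand": 1,"translation": [0,0,-0.35],"yaw": 0},
  {"hand": 1,"translation": [0,0,0],"yaw": 0},
  {"hand": 1,"translation": [0,0,0],"yaw": 0},
  {"hand": 1,"translation": [0,0,0],"yaw": 0},
])

```text
time: 20.15
tool_pos: [0.4883, 0.1439, 0.0975]
ee_rot: [0.001, 0.62, 0.784, 0.0]
wrist_force: [-0.4, 0.4, -3.2]
grip_width: 0.151
```

Call:
carry_out([
  {"hand": 1,"translation": [0,0,-0.05],"yaw": 0},
  {"hand": 1,"translation": [0,0,-0.05],"yaw": 0},
  {"hand": 1,"translation": [0,0,-0.05],"yaw": 0},
  {"hand": 1,"translation": [0,0,0],"yaw": 0},
])

```text
time: 20.55
tool_pos: [0.4876, 0.144, 0.0903]
ee_rot: [-0.0, 0.62, 0.785, -0.0]
wrist_force: [0.7, -0.3, -3.8]
grip_width: 0.149
```

```bash
python3 st.py
```

```text
{'time': 20.55, 'tool_pos': [0.4876, 0.144, 0.0903], 'wrist_force': [0.6824, -0.2784, -3.8237], 'moment': [0.0058, 0.0061, 0.0377]} yaw 1.8037879787803703 tilt 0.018055212408715108
```

Call:
carry_out([
  {"hand": 1,"translation": [0,-0.01,-0.04],"yaw": 0},
  {"hand": 1,"translation": [0,0,-0.04],"yaw": 0},
  {"hand": 1,"translation": [0,0,0],"yaw": 0},
])

```text
time: 20.85
tool_pos: [0.4876, 0.1435, 0.0871]
ee_rot: [-0.0, 0.62, 0.784, -0.0]
wrist_force: [0.2, 0.2, -3.8]
grip_width: 0.143
```

```bash
python3 st.py
```

```text
{'time': 20.85, 'tool_pos': [0.4876, 0.1435, 0.0871], 'wrist_force': [0.2204, 0.1728, -3.7522], 'moment': [0.0521, 0.019, 0.0593]} yaw 1.8037134873805152 tilt 0.020862417996366005
```

Call:
carry_out([
  {"hand": 1,"translation": [0,0,-0.04],"yaw": 0},
  {"hand": 1,"translation": [0,0,-0.025],"yaw": 0},
  {"hand": 1,"translation": [0,0,0],"yaw": 0},
])

```text
time: 21.15
tool_pos: [0.4877, 0.1436, 0.0846]
ee_rot: [-0.0, 0.62, 0.784, -0.0]
wrist_force: [1.1, -0.2, -3.2]
grip_width: 0.145
```

```bash
python3 st.py
```

```text
{'time': 21.15, 'tool_pos': [0.4877, 0.1436, 0.0846], 'wrist_force': [1.071, -0.1983, -3.2338], 'moment': [0.036, -0.0114, 0.0252]} yaw 1.8037235608898716 tilt 0.011114826941233509
```

In the groove. I'll lower it until it bears, then release and rise.

Call:
carry_out([
  {"hand": 1,"translation": [0,0,-0.02],"yaw": 0},
  {"hand": 1,"translation": [0,0,-0.01],"yaw": 0},
  {"hand": 1,"translation": [0,0,0],"yaw": 0},
])

```text
time: 21.45
tool_pos: [0.4877, 0.1436, 0.0835]
ee_rot: [-0.0, 0.62, 0.784, 0.0]
wrist_force: [0.7, 0.3, -3.9]
grip_width: 0.147
```

```bash
python3 st.py
```

```text
{'time': 21.45, 'tool_pos': [0.4877, 0.1436, 0.0835], 'wrist_force': [0.66, 0.3472, -3.8675], 'moment': [0.1087, -0.0586, 0.0274]} yaw 1.8037580638174995 tilt 0.002442737417878298
```

Call:
carry_out([
  {"hand": 1,"translation": [0,0,-0.015],"yaw": 0},
  {"hand": 1,"translation": [0,0,0],"yaw": 0},
])

```text
time: 21.65
tool_pos: [0.4879, 0.1435, 0.0835]
ee_rot: [0.0, 0.62, 0.784, 0.0]
wrist_force: [-2.0, -0.9, 5.4]
grip_width: 0.148
```

Call:
carry_out([
  {"hand": 1,"translation": [0,0,-0.012],"yaw": 0},
  {"hand": 1,"translation": [0,0,0],"yaw": 0},
])

```text
time: 21.85
tool_pos: [0.4879, 0.1435, 0.0834]
ee_rot: [0.0, 0.62, 0.784, 0.0]
wrist_force: [-4.9, -1.9, 14.2]
grip_width: 0.15
```

```bash
python3 st.py
```

```text
{'time': 21.85, 'tool_pos': [0.4879, 0.1435, 0.0834], 'wrist_force': [-4.8614, -1.8618, 14.1959], 'moment': [-0.2673, 1.0535, -0.0138]} yaw 1.8037574364388749 tilt 0.06309633704269853
```

Seated at the same height as at the start. I'll unload it and open.

Call:
carry_out([
  {"hand": 1,"translation": [0,0,0.015],"yaw": 0},
  {"hand": 1,"translation": [0,0,0],"yaw": 0},
  {"hand": -1,"translation": [0,0,0],"yaw": 0},
  {"hand": -1,"translation": [0,0,0],"yaw": 0},
  {"hand": -1,"translation": [0,0,0],"yaw": 0},
  {"hand": -1,"translation": [0,0,0],"yaw": 0},
  {"hand": -1,"translation": [0,0,0],"yaw": 0},
  {"hand": -1,"translation": [0,0,0],"yaw": 0},
  {"hand": -1,"translation": [0,0,0],"yaw": 0},
  {"hand": -1,"translation": [0,0,0],"yaw": 0},
  {"hand": -1,"translation": [0,0,0.3],"yaw": 0},
  {"hand": -1,"translation": [0,0,0.6],"yaw": 0},
  {"hand": -1,"translation": [0,0,0.8],"yaw": 0},
  {"hand": -1,"translation": [0,0,0.8],"yaw": 0},
  {"hand": -1,"translation": [0,0,0.8],"yaw": 0},
  {"hand": -1,"translation": [0,0,0],"yaw": 0},
  {"hand": -1,"translation": [0,0,0],"yaw": 0},
  {"hand": -1,"translation": [0,0,0],"yaw": 0},
])

```text
time: 23.65
tool_pos: [0.4873, 0.1435, 0.2141]
ee_rot: [-0.0, 0.62, 0.784, -0.001]
wrist_force: [-0.9, -0.6, 1.0]
grip_width: 1.0
```

```bash
python3 st.py
python3 - <<'E'
from h import *
o=robot.get_obs();im=snapshot('wrist'); 
a=rectify(im,wcam(o),(.486,.1425),.111,.06,400); b=rectify(np.load('w3.npy'),__import__('pickle').load(open('w3.pkl','rb')),(.486,.1425),.111,.06,400)
save('c12',np.hstack([a,b]))
s=snapshot('scene'); save('s12',s)
t=snapshot('top'); save('t12',cv2.resize(t[160:270,160:400],None,fx=3.3,fy=3.3))
print([(np.round(d['at'],4).tolist(),round(d['confidence'],2)) for d in tip_of('spanner_head','top')+tip_of('spanner_grip','top')])
E
```

```text
{'time': 23.65, 'tool_pos': [0.4873, 0.1435, 0.2141], 'wrist_force': [-0.9435, -0.6198, 1.0238], 'moment': [-0.0076, 0.0105, 0.0068]} yaw 1.8037491319371126 tilt 0.08048465321403972
[([0.3704, 0.0169, 0.0112], 0.59), ([0.4878, 0.1424, 0.0415], 0.56), ([0.39, -0.0489, 0.0062], 0.82), ([0.4883, 0.1438, 0.1027], 0.6), ([0.3606, 0.1929, 0.0078], 0.5)]
```

View pics/c12.png

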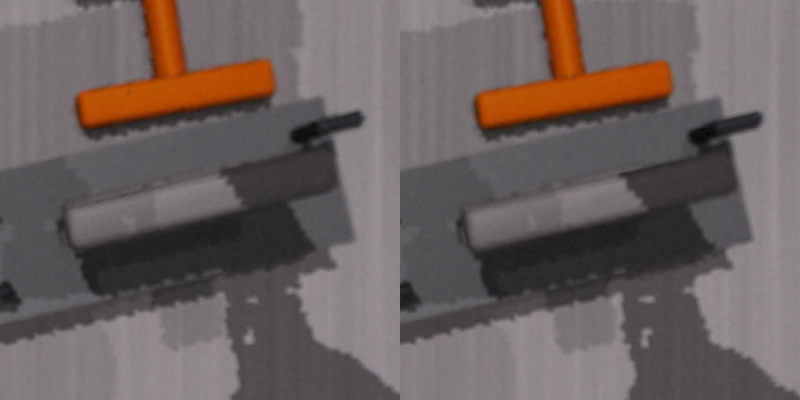

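View pics/s12.png

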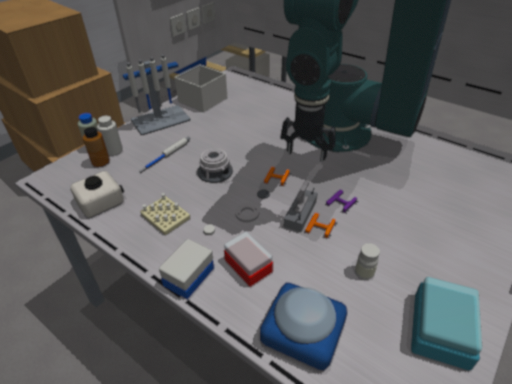

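View pics/t12.png

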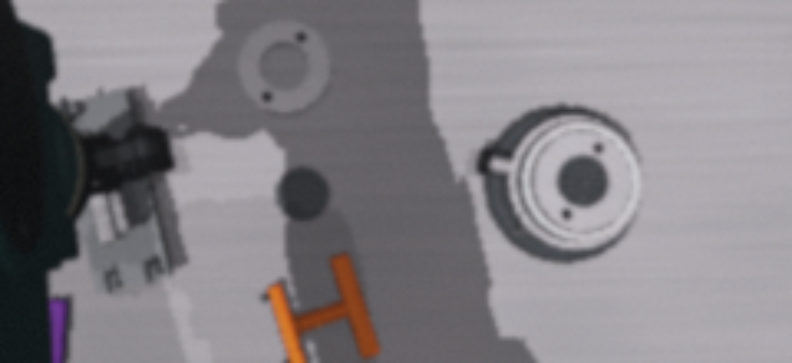

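Run:
```python
from h import *
t=snapshot('top'); r=rectify(t,topcam(),(.4845,-.219),.075,.05,600)
g=cv2.cvtColor(r,cv2.COLOR_RGB2GRAY).astype(float)
for th in [-.6]:
  P=[]
  for s in(1,-1):
    best=None
    cx=300+s*168*np.cos(-.5); cy=300-s*168*np.sin(-.5); cx,cy=int(cx),int(cy)
    w=g[cy-45:cy+45,cx-45:cx+45]; m=np.clip(np.median(w)-25-w,0,None); m[np.hypot(*(np.mgrid[:90,:90]-45))>42]=0
    y,x=np.mgrid[:90,:90]; P.append(np.array([(m*x).sum()/m.sum()+cx-45,(m*y).sum()/m.sum()+cy-45]))
  d=P[0]-P[1]; print(P,np.hypot(*d)/6,np.arctan2(-d[1],d[0]))
save('t13',r)
```

```text
[array([441.28150549, 378.56798831]), array([146.43613236, 221.23724897])] 55.69928076460001 -0.4901682109954211
```

View pics/t13.png

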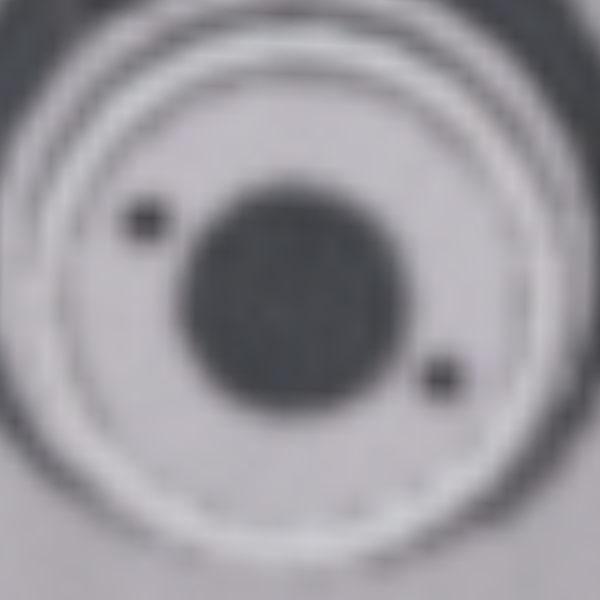

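```bash
python3 -c "
from plant import close_job; print(close_job())"
```

```text
the job is handed in; nothing more can be done
None
```

I set the pins home, turned the ring to its stop, put the spanner back upright in its groove, released it and handed the job in at about 24 s.

- **Pins home:** both pins went in on the first try. The head touched the ring face at TCP height 0.1185 m, against 0.1184 m predicted. I pressed with about 10 N there.
- **Turning:** the ring turned steadily at about 0.22–0.27 N m until the torque climbed sharply at the stop. I took one step too many there and reached about 1.28 N m, tighter than needed but below the 1.5 N m limit. I then eased back to 0.5 N m before lifting out.
- **Ring angle:** seen from above afterwards, the line of holes lies at −0.49 rad. It started at about −0.03 rad, so the ring turned about 0.46 rad. The spanner's own yaw at the stop suggested −0.51 to −0.54 rad. The gap is about what pin play and camera error allow. I took the sharp torque rise as proof of the stop.
- **Parking:** the spanner seated at the same height as at the start, and the wrist picture matches the one from before the grasp. The gripper is open and about 0.1 m above it. The pictures show nothing else moved, though I did not measure each item.

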